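# Hang the long hook hanger over the mug rail

### The job

Hang the long steel hook hanger (the one with four hooks) over the bar of the mug rail, astride it at about the middle, so that it rests fully down on the bar and hangs straight. Leave the short two-hook hanger standing where it is, and let go.

Things in the scene. Friction and masses are not known exactly. Their poses are not given: they have to be found in the camera images.
- long_hanger_mid (a point): Centre, 40 mm above the feet, of the long hanger: upside-down U of 3 mm steel sheet, 0.16 kg, 100 mm long (own y, its ridge), 46 mm wide over its upright legs (own x; 40 inside), 80 high, standing on its legs. Four hooks, two a leg. Grip across the legs 10 to 20 mm above this point. Underside of its top 36.5 mm above it: once hung, this point is 30.5 mm below the bar's axis. Half turns are equal.
- short_hanger_mid (a point): Centre, 40 mm above the feet, of the short hanger, to be left alone: steel, section and height as the long one, but 50 mm long and with two hooks, one a leg. Stands left or right of the long one. On both hangers the hooks reach 48 mm from the centre along own x and end 14 mm below this point; the legs' flat outsides reach 26 mm above it.
- rail_mid (a point): Middle of the bar's axis of the mug rail, fixed: a level round steel bar 12 mm thick along own y, 150 mm above the worktop, on two posts 110 mm either side of this point, on a wooden foot board 85 x 250 x 14 mm. Nothing else hangs on the bar.

How it is judged (in metres and radians):
At the end, for the whole second after the job is handed in: The long hanger rests astride the bar: centre 24 to 38 mm below its axis, within 15 mm of it sideways and 40 mm of the bar's middle; length within 0.2 rad of the bar's direction, tilted under 0.26 rad, at rest. The short hanger stands within 30 mm of where it was, tilted under 0.2 rad (z of long_hanger_mid in the frame of rail_mid between -0.038 and -0.024 m and x of long_hanger_mid in the frame of rail_mid between -0.015 and 0.015 m and y of long_hanger_mid in the frame of rail_mid between -0.04 and 0.04 m and angle between the y axis of long_hanger_mid and the y axis of rail_mid, either way round below 0.2 rad and angle between long_hanger_mid's own z axis and vertical below 0.26 rad and linear speed of long_hanger below 0.03 m/s and angle between short_hanger_mid's own z axis and vertical below 0.2 rad and distance of short_hanger_mid from where it was at the start of the episode below 0.03 m); the robot touches nothing.
It fails at once if the short hanger is moved by more than 30 mm or tipped over (distance of short_hanger_mid from where it was at the start of the episode above 0.03 m or angle between short_hanger_mid's own z axis and vertical above 0.5 rad).
It also fails if it takes over 43 s, if anything falls off the work surface, if the arm or the gripper's body presses on something with over 40 N, if the wrist force passes 120 N, or if a joint passes its speed limit or range.

### The arm

A 6-joint arm with a two-finger parallel gripper is mounted at the origin on a cart in front of the work surface, level with it; the furniture and walls round the work are solid. World frame = base frame: x ahead of the robot, y to its left, z up, the work surface at z = 0. Lengths are in mm, angles in rad, forces in N, time in s.
With the tool pointing down it reaches from about 350 to 975 mm from the base axis. Payload 7.1 kg.
Tool frame: the origin (TCP) lies midway between the tips of the shut fingers; the grasp point (between the pads) lies ctrl.tcp_to_grasp behind it (ctrl.tcp_to_grasp is the distance from the TCP to the grasp point, in mm); z points along the fingers, y is the direction in which the jaws open and shut (so a half turn about z gives the same grasp; the last joint's range is limited). The gripper opens to 88 mm and grips with 3 to 60 N. Pads are 20 mm wide; open, the fingers measure 115 mm over their backs; the gripper's body (75 mm by 178 mm) begins 61 mm behind the grasp point.
Start: joints at [-0.019, 0.423, 1.63, -0, 1.089, -0.019], TCP at [624.984, 0.026, 222.675] pointing down, gripper open.
Joint ranges: [-3, 3], [-0.9, 2.11], [0.09, 2.58], [-1.31, 4.45], [0.11, 2.69], [-2.54, 2.54]. Speed limits (rad/s): [2.39, 2.39, 3.01, 3.14, 3.14, 3.14].

### API

Orientations are given as a rotation vector (axis times angle).
In Python, from workcell import ctrl gives the robot as it stands.
- The arm moves only by the tool play_rows, never from a script. Its argument "increments" is text: rows parted by semicolons, each of 5 numbers parted by spaces: the opening, from 0 (shut) to 1 (fully open), then the shift along the world's x, y, z in m, then the turn about the world's z in degrees. A call has 1 to 20 rows; each row shifts and turns the commanded pose from where the row before left it; what a row does not reach is not made up. A row lasts 1/10 s, in which the tool goes at most 50 mm and 8.59 degrees, less where a joint would pass 70% of its speed; a pose out of reach is approached as far as the arm can. A call is refused whole if a number of a shift passes 0.05 or a number of a turn 8.59, either way. A call with a gripper value outside its range is refused whole. The fingers move at their own pace and stop on an object; the grip force is fixed at half the most. Time passes only in rows, so rows that do not move let the fingers close. It gives the time, the measured TCP pose, the force and the opening at its end, in the units of the state.
- ctrl.get_obs(): the state, without advancing time (a new reading comes with each control period).
- ctrl.get_image(name): name is "scene" or "side" or "wrist"; returns a dict with "img" (420x560x3 uint8, red, green, blue), "range_z" (420x560 float32, mm along the optical axis (not along the pixel's ray), 0 where there is no reading), "vertical_fov" (degrees; the focal length in pixels is half the picture's height over the tangent of half this angle, whatever the lens; pixels are square), "cx", "cy" (the principal point, pixels), "origin" and "attitude" of the camera in the world. Camera axes: x right, y down, z forward; pixel columns grow to the right and rows downward; lengths in mm; the calibration is good to about 2 mm. The wrist camera is an equidistant fisheye: a pixel r from the principal point sees the ray r / f radians off the axis. A picture is of the moment at which its call begins.
- ctrl.close_job(): hands the job in, once; it reports no verdict.
The state is a dict: "t": time; "qpos": joint angles; "qvel": joint speeds; "joint_torque": joint torques, N m; "ee_pos": TCP position; "orientation": TCP orientation; "ft_force": force on the tool from outside, world axes, zero at the start; "moment": the same for the moment, N m; "width": finger opening in mm.
Only numpy, scipy, OpenCV 4.12 (cv2) and the standard library are available. Lean on these libraries where they do the work, as an engineer would, in place of code of your own. Each camera call takes 0.05 s, during which the arm holds its last target. There are 200 camera calls.

## Working session

There is one attempt and no reset: what is moved stays moved. The work goes in short steps, Python scripts to look and compute and a tool call to move; the robot and the scene stay as the last step left them, time stands still between calls to the robot, and variables do not carry over. Pictures are saved under pics/ and viewed, on a budget of 10 in all, crops included, one or two more only if the job needs it, and the job is handed in when it is done.

Besides the shell and the picture viewer there is one more tool, called after "Emit:" in YAML: its name, and indented under it one key for each argument. play_rows: Moves the arm, as the interface text tells. Its arguments: {"type":"object","properties":{"increments":{"type":"string"}},"required":["increments"]}

```bash
mkdir -p pics; cat > h.py <<'E'
import numpy as np,cv2
from scipy.spatial.transform import Rotation as R
from workcell import ctrl
def att(a):
    a=np.array(a,float)
    return a if a.shape==(3,3) else R.from_rotvec(a).as_matrix()
def cloud(name):
    d=ctrl.get_image(name); z=d["range_z"]; h,w=z.shape
    f=h/2/np.tan(np.radians(d["vertical_fov"])/2)
    u,v=np.meshgrid(np.arange(w),np.arange(h)); x=(u-d["cx"])/f; y=(v-d["cy"])/f
    if name=="wrist":
        r=np.hypot(x,y)+1e-9; s=np.tan(np.minimum(r,1.5))/r; x,y=x*s,y*s
    P=np.stack([x*z,y*z,z],-1)@att(d["attitude"]).T+np.array(d["origin"])
    P[z==0]=np.nan
    return d["img"],P
def save(n,img): cv2.imwrite(n,img[...,::-1])
E
python3 - <<'E'
from h import *
a,P=cloud("scene");b,Q=cloud("side")
np.savez("c0.npz",a=a,P=P,b=b,Q=Q)
save("pics/a.png",a);save("pics/b.png",b)
d=ctrl.get_image("scene");print(d["origin"],d["attitude"]);print(ctrl.get_obs(),ctrl.tcp_to_grasp)
E
```

```text
[ 77.33963929 754.46428394 724.67712587] [-0.65650999  2.50871476 -1.28388762]
{'t': 0.15, 'qpos': array([-1.89892323e-02,  4.23677754e-01,  1.63046723e+00,  1.31137575e-05,
        1.08860368e+00, -1.89731381e-02]), 'qvel': array([ 8.95986650e-05, -2.84492798e-03, -2.01215833e-03, -1.25670296e-03,
        1.12948385e-04, -4.17969012e-04]), 'joint_torque': array([ 9.52650989e-04, -5.44981134e+01, -2.73919362e+01,  6.45430083e-02,
        2.04369903e-02, -3.19723256e-05]), 'ee_pos': array([6.24588526e+02, 4.38617238e-02, 2.22091050e+02]), 'orientation': array([-2.22087136e+00, -2.22082209e+00,  1.24592603e-03]), 'ft_force': array([-0.43084387,  0.02313084, -0.52501015]), 'moment': array([ 0.03500272, -0.01807372,  0.01179016]), 'width': 88.01429742982545} 18.700000000000003
```

View pics/a.png

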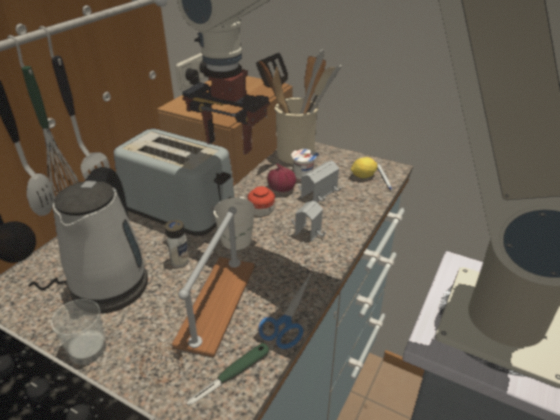

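View pics/b.png

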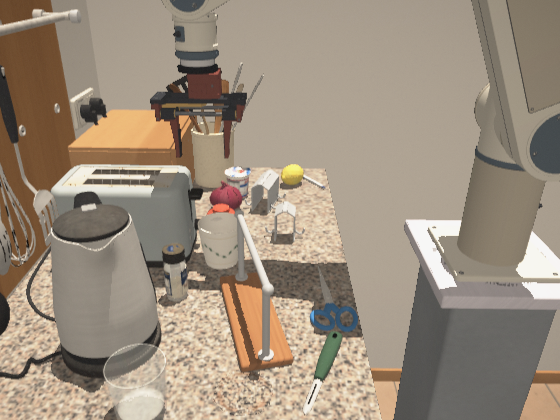

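The scene view shows the long hanger at about (320,180), the short one at (308,218), and the rail bar running from (233,212) to (188,295). An onion and a red-topped item stand near the long hanger. Next I measure all of these from the clouds.

```bash
python3 - <<'E'
from h import *
c=np.load("c0.npz")
def blob(P,u0,u1,v0,v1,zl,zh):
    q=P[v0:v1,u0:u1].reshape(-1,3); q=q[(q[:,2]>zl)&(q[:,2]<zh)]; return q
P,Q=c["P"],c["Q"]
for n,X,wins in (("scene",P,dict(long=(298,345,155,205),short=(290,328,196,242),rail=(180,245,200,300))),("side",Q,dict(long=(248,285,165,220),short=(270,302,198,248),rail=(232,276,200,300)))):
    for k,(a,b,cc,d) in wins.items():
        q=blob(X,a,b,cc,d,*((142,170) if k=="rail" else (72,90)))
        if len(q)<5: print(n,k,len(q));continue
        r=cv2.minAreaRect(q[:,:2].astype(np.float32)); print(n,k,len(q),np.median(q,0).round(1),q.min(0).round(),q.max(0).round(),[np.round(x,1) for x in r])
# heightmap from both clouds, 2 mm/px
H=np.zeros((400,400),np.float32); C=np.zeros((400,400,3),np.uint8)
for X,im in((P,c["a"]),(Q,c["b"])):
    x=X.reshape(-1,3);col=im.reshape(-1,3)
    ok=np.isfinite(x[:,0])&(x[:,2]<260)&(x[:,2]>-20)
    i=((1000-x[:,0])/2); j=((400-x[:,1])/2)
    ok&=(i>=0)&(i<400)&(j>=0)&(j<400)
    for a,b,zz,cc in zip(i[ok].astype(int),j[ok].astype(int),x[ok,2],col[ok]):
        if zz>=H[a,b]: H[a,b]=zz;C[a,b]=cc
hm=cv2.applyColorMap(np.clip(H,0,255).astype(np.uint8),cv2.COLORMAP_JET)
cv2.imwrite("pics/hm.png",np.hstack([C[...,::-1],hm]))
E
```

```text
scene long 304 [ 500.4 -224.1   77.3] [ 447. -285.   72.] [594. -69.  83.] [array([ 487.5, -196.3]), array([ 97. , 249.1]), np.float64(31.9)]
scene short 181 [451.2 -59.   77.2] [436. -85.  72.] [474. -35.  83.] [array([455.3, -60.5]), array([50.9, 35.4]), np.float64(85.5)]
scene rail 722 [508.  257.6 155.3] [477. 112. 142.] [554. 360. 161.] [array([515. , 236.1]), array([ 16.7, 255.1]), np.float64(14.4)]
side long 237 [ 496.2 -207.7   76.6] [ 456. -286.   72.] [528. -35.  81.] [array([ 494.5, -157.7]), array([ 59.5, 252.8]), np.float64(6.9)]
side short 139 [453.9 -57.4  77.1] [438. -92.  72.] [470. -34.  81.] [array([453.2, -62.8]), array([57.1, 31. ]), np.float64(86.8)]
side rail 709 [508.1 267.1 154.8] [478. 114. 143.] [553. 360. 160.] [array([514.7, 236.7]), array([ 16.9, 252.8]), np.float64(14.2)]
```

View pics/hm.png

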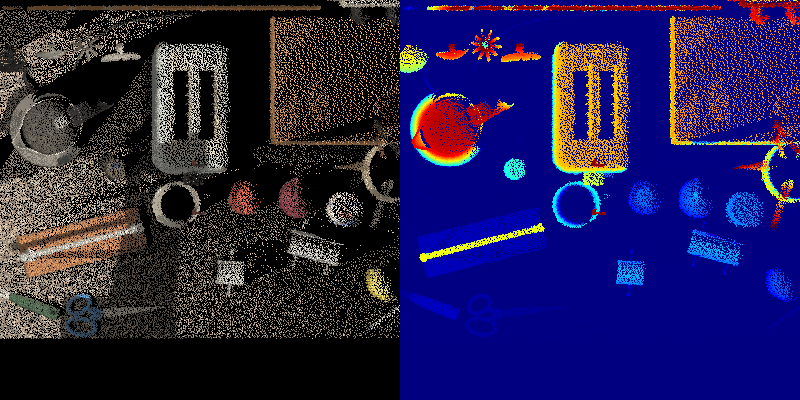

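Top-down view: the long hanger is at about (505,-228), the short one at (455,-61), and the bar is centred near (515,236). Next step is a precise fit.

```bash
cat > fit.py <<'E'
from h import *
def rect(q):
    r=cv2.minAreaRect(q[:,:2].astype(np.float32)); return [np.round(x,1) for x in r]
def ridge(q):
    m=(q.min(0)+q.max(0))/2; l=cv2.fitLine(q[:,:2].astype(np.float32),cv2.DIST_HUBER,0,.01,.01).ravel(); return np.round(l,3),round(float(np.degrees(np.arctan2(-l[0],l[1]) if l[1]>0 else np.arctan2(l[0],-l[1]))),2)
E
python3 - <<'E'
from fit import *
c=np.load("c0.npz")
for n in "PQ":
    X=c[n].reshape(-1,3); X=X[np.isfinite(X[:,0])]
    def box(a,b,cc,d,e,f): return X[(X[:,0]>a)&(X[:,0]<b)&(X[:,1]>cc)&(X[:,1]<d)&(X[:,2]>e)&(X[:,2]<f)]
    for k,B in dict(long=(440,555,-295,-165,70,90),longlegs=(440,555,-295,-165,45,68),short=(430,480,-95,-30,70,90),rail=(470,560,100,370,153,165),railhi=(470,560,100,370,163,220),board=(420,600,100,380,8,22)).items():
        q=box(*B)
        if len(q)>5: print(n,k,len(q),rect(q),ridge(q),np.percentile(q[:,2],[50,95]).round(1))
E
```

```text
P long 307 [array([ 523.7, -234.4]), array([103. ,  82.4]), np.float64(77.5)] (array([ 2.48000e-01,  9.69000e-01,  4.99462e+02, -2.26799e+02],
      dtype=float32), -14.37) [76.4 81. ]
P longlegs 258 [array([ 520.7, -232.4]), array([102.7,  84.5]), np.float64(79.3)] (array([ 2.68000e-01,  9.63000e-01,  4.85059e+02, -2.24118e+02],
      dtype=float32), -15.53) [56.5 67.4]
P short 218 [array([454.8, -61.4]), array([53. , 42.8]), np.float64(87.2)] (array([ 7.00000e-02,  9.98000e-01,  4.50128e+02, -5.89740e+01],
      dtype=float32), -4.02) [76.3 81.4]
P rail 562 [array([515., 236.]), array([ 14.3, 254.8]), np.float64(14.5)] (array([ 2.46000e-01, -9.69000e-01,  5.10398e+02,  2.51096e+02],
      dtype=float32), 14.21) [155.9 158.2]
P board 3768 [array([515.6, 234.2]), array([ 85.4, 253.4]), np.float64(14.1)] (array([ 2.75000e-01, -9.62000e-01,  5.07033e+02,  2.49045e+02],
      dtype=float32), 15.95) [14.4 17.1]
Q long 211 [array([ 505.3, -229.9]), array([ 72.7, 100.2]), np.float64(14.2)] (array([ 2.57000e-01,  9.66000e-01,  4.99497e+02, -2.26375e+02],
      dtype=float32), -14.89) [75.9 79.9]
Q longlegs 170 [array([ 521. , -234.7]), array([101.2,  84.1]), np.float64(76.0)] (array([ 2.75000e-01,  9.62000e-01,  4.83720e+02, -2.23629e+02],
      dtype=float32), -15.94) [57.  67.7]
Q short 167 [array([454. , -62.8]), array([36.3, 58.5]), np.float64(0.2)] (array([ 5.4000e-02, -9.9900e-01,  4.5308e+02, -5.9081e+01], dtype=float32), 3.08) [75.9 79.5]
Q rail 541 [array([514.7, 236.7]), array([ 15.9, 252.3]), np.float64(14.1)] (array([ 2.45000e-01, -9.70000e-01,  5.10699e+02,  2.53690e+02],
      dtype=float32), 14.15) [155.3 157.6]
Q board 3918 [array([514.8, 234.9]), array([ 85.6, 250.8]), np.float64(14.2)] (array([ 2.52000e-01, -9.68000e-01,  5.17688e+02,  2.53163e+02],
      dtype=float32), 14.58) [13.8 16.1]
```

Emit:
play_rows:
  increments: "1 -0.0156 -0.0284 0 -1.79;1 -0.0156 -0.0284 0 -1.79;1 -0.0156 -0.0284 0 -1.79;1 -0.0156 -0.0284 0 -1.79;1 -0.0156 -0.0284 0 -1.79;1 -0.0156 -0.0284 0 -1.79;1 -0.0156 -0.0284 0 -1.79;1 -0.0156 -0.0284 0 -1.79;1 0 0 0 0;1 0 0 0 0"

```text
t: 1.15
ee_pos: [499.9, -227.5, 222.6]
orientation: [-2.482, -1.925, -0.0]
ft_force: [-0.0, 0.9, -0.6]
width: 88.0
```

```bash
python3 - <<'E'
from fit import *
im,P=cloud("wrist"); save("pics/w1.png",im); np.savez("w1.npz",im=im,P=P)
X=P.reshape(-1,3); X=X[np.isfinite(X[:,0])]
def box(a,b,cc,d,e,f): return X[(X[:,0]>a)&(X[:,0]<b)&(X[:,1]>cc)&(X[:,1]<d)&(X[:,2]>e)&(X[:,2]<f)]
yaw=np.radians(-14.3); ex=np.array([np.cos(yaw),np.sin(yaw)]); ey=np.array([-ex[1],ex[0]])
q=box(440,565,-295,-165,-5,90); L=np.c_[(q[:,:2]-[500,-227])@ex,(q[:,:2]-[500,-227])@ey,q[:,2]]
for z0,z1 in((76,88),(66,76),(40,66),(20,40)):
    m=(L[:,2]>z0)&(L[:,2]<z1)&(abs(L[:,1])<60)&(abs(L[:,0])<56)
    if m.sum()>5: print(z0,m.sum(),np.percentile(L[m],[1,5,50,95,99],0).round(1).tolist(),rect(q[m]))
print(ctrl.get_obs()["ee_pos"],ctrl.get_obs()["orientation"])
E
```

```text
76 1944 [[-5.7, -53.5, 76.1], [-4.1, -49.5, 76.4], [4.7, -1.8, 78.9], [13.3, 40.8, 80.5], [14.8, 44.3, 80.9]] [array([ 503.5, -233. ]), array([99.5, 23.2]), np.float64(76.2)]
66 2584 [[-18.5, -53.7, 66.3], [-17.3, -48.9, 67.1], [-4.1, -2.0, 71.4], [26.3, 40.9, 75.5], [27.6, 44.4, 75.9]] [array([ 503.4, -232.9]), array([100.4,  46.2]), np.float64(74.9)]
40 29 [[-19.0, -54.1, 40.1], [-18.7, -49.0, 40.4], [26.3, 44.9, 55.3], [55.2, 45.5, 65.9], [55.3, 46.2, 66.0]] [array([ 516.5, -235.5]), array([102.2,  73.2]), np.float64(75.0)]
20 152 [[-43.0, -39.1, 20.3], [-41.5, -38.2, 21.2], [49.0, 29.5, 25.8], [55.2, 52.4, 38.1], [55.8, 55.1, 39.4]] [array([ 508.2, -220.5]), array([95. , 98.9]), np.float64(75.6)]
[ 500.29120167 -226.93652531  222.57436785] [-2.48100357e+00 -1.92675085e+00 -3.10114918e-04]
```

View pics/w1.png

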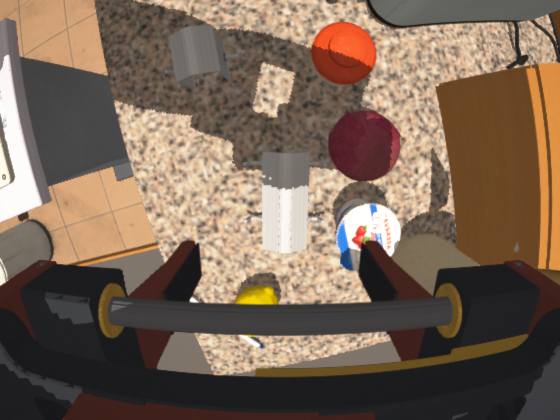

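Wrist view: the long hanger's top is at (285,205), with the onion and tub to its right outside the fingers' path. The fitted centre is (503.4,-232.8), yaw about -15°.

Emit:
play_rows:
  increments: "1 0.0032 -0.006 0 -0.6;1 0 0 -0.031 0;1 0 0 -0.031 0;1 0 0 -0.031 0;1 0 0 -0.031 0;1 0 0 -0.031 0;1 0 0 -0.031 0;1 0 0 0 0;0 0 0 0 0;0 0 0 0 0;0 0 0 0 0;0 0 0 0 0;0 0 0 0 0;0 0 0 0 0;0 0 0 0 0;0 0 0 0 0"

```text
t: 2.8
ee_pos: [503.7, -233.3, 37.3]
orientation: [2.491, 1.914, 0.0]
ft_force: [-0.5, 0.3, 6.3]
width: 46.0
```

Emit:
play_rows:
  increments: "0 0 0 0.01 0;0 0 0 0.025 0;0 0 0 0.03 0;0 0 0 0.03 0;0 0 0 0.03 0;0 0 0 0.03 0;0 0 0 0.03 0;0 0 0 0.01 0;0 0 0 0 0;0 0 0 0 0"

```text
t: 3.8
ee_pos: [502.6, -232.8, 230.5]
orientation: [-2.49, -1.913, 0.001]
ft_force: [0.5, -0.1, -1.4]
width: 46.0
```

Emit:
play_rows:
  increments: "0 0.0007 0.0145 0 0.91;0 0.0007 0.0293 0 1.82;0 0.0007 0.0293 0 1.82;0 0.0007 0.0293 0 1.82;0 0.0007 0.0293 0 1.82;0 0.0007 0.0293 0 1.82;0 0.0007 0.0293 0 1.82;0 0.0007 0.0293 0 1.82;0 0.0007 0.0293 0 1.82;0 0.0007 0.0293 0 1.82;0 0.0007 0.0293 0 1.82;0 0.0007 0.0293 0 1.82;0 0.0007 0.0293 0 1.82;0 0.0007 0.0293 0 1.82;0 0.0007 0.0293 0 1.82;0 0.0007 0.0293 0 1.82;0 0.0007 0.0145 0 0.91;0 0 0 0 0;0 0 0 0 0;0 0 0 0 0"

```text
t: 5.8
ee_pos: [515.0, 234.2, 231.3]
orientation: [-1.931, -2.478, 0.002]
ft_force: [-0.7, 0.0, -2.3]
width: 46.0
```

```bash
python3 - <<'E'
from fit import *
o=ctrl.get_obs(); print(o["ee_pos"],R.from_rotvec(o["orientation"]).as_matrix()[:,1],o["width"],o["ft_force"])
ims=[]
for n in("scene","side","wrist"):
    im,P=cloud(n)
    ims.append(im)
    X=P.reshape(-1,3); X=X[np.isfinite(X[:,0])]
    yaw=np.radians(14.2); ex=np.array([np.cos(yaw),np.sin(yaw)]); ey=np.array([-ex[1],ex[0]])
    L=np.c_[(X[:,:2]-[515,235.6])@ex,(X[:,:2]-[515,235.6])@ey,X[:,2]]
    for k,(z0,z1,w,l) in dict(top=(267,285,30,60),legs=(200,250,29,62),rail=(148,163,25,130),railmid=(148,163,25,90)).items():
        m=(L[:,2]>z0)&(L[:,2]<z1)&(abs(L[:,0])<w)&(abs(L[:,1])<l)
        if m.sum()>5: print(n,k,m.sum(),np.percentile(L[m],[2,50,98],0).round(1).tolist(),rect(L[m]))
save("pics/c.png",cv2.resize(np.hstack(ims[:2]),(800,300)));save("pics/w2.png",ims[2])
E
```

```text
[514.96009609 234.21260431 231.297515  ] [ 0.96971736  0.24422782 -0.00101093] 45.990019334866616 [-0.70760588  0.0433253  -2.31792946]
scene top 572 [[-27.2, -27.5, 267.4], [-1.0, 10.5, 272.8], [27.4, 50.6, 283.5]] [array([-0.8,  7. ]), array([94.5, 57.7]), np.float64(74.8)]
scene legs 859 [[-27.0, -46.2, 201.1], [-21.2, 22.4, 221.5], [22.8, 51.1, 249.1]] [array([-2.6,  1.8]), array([104.1,  52.9]), np.float64(88.9)]
scene rail 566 [[-6.9, -121.6, 149.0], [-2.6, 51.5, 155.0], [5.5, 126.8, 158.9]] [array([-0.1,  1.1]), array([ 16.8, 254.8]), np.float64(0.4)]
scene railmid 342 [[-5.5, -81.8, 148.9], [-2.9, 34.5, 154.8], [5.3, 87.6, 157.7]] [array([ 0.3, -0.2]), array([ 12.6, 179.2]), np.float64(0.3)]
side top 620 [[-27.6, -47.0, 267.2], [1.8, 8.6, 272.3], [28.5, 50.3, 283.3]] [array([-2.1,  0.1]), array([104.3,  57.1]), np.float64(74.6)]
side legs 671 [[-22.9, -40.8, 200.9], [-19.9, 22.5, 221.9], [27.9, 50.6, 248.6]] [array([3. , 3.2]), array([ 57. , 101.2]), np.float64(5.4)]
side rail 549 [[-6.0, -65.4, 149.2], [0.8, 58.2, 154.8], [6.7, 126.6, 158.3]] [array([-2. , 16.2]), array([224.4,  16.7]), np.float64(88.9)]
side railmid 370 [[-5.5, -66.4, 149.7], [0.8, 26.1, 154.8], [5.6, 88.0, 156.9]] [array([-0.2,  1.8]), array([ 11.9, 175.5]), np.float64(0.1)]
wrist top 11795 [[-25.2, -40.0, 267.2], [-0.6, 15.5, 272.4], [24.9, 48.4, 281.4]] [array([-0.1,  1.6]), array([96., 60.]), np.float64(89.4)]
wrist legs 484 [[-28.6, 9.1, 201.6], [19.3, 46.6, 233.0], [28.6, 49.2, 249.7]] [array([-0.1, 29.1]), array([57.9, 40.5]), np.float64(0.2)]
wrist rail 2121 [[-7.5, 33.2, 151.2], [-1.2, 80.3, 155.3], [4.8, 122.6, 158.8]] [array([-1.4, 78.5]), array([17. , 95.2]), np.float64(0.1)]
wrist railmid 1270 [[-7.1, 32.4, 151.3], [-1.2, 60.5, 155.1], [4.0, 88.9, 157.1]] [array([-1.4, 60.4]), array([59.2, 11.8]), np.float64(89.1)]
```

View pics/c.png

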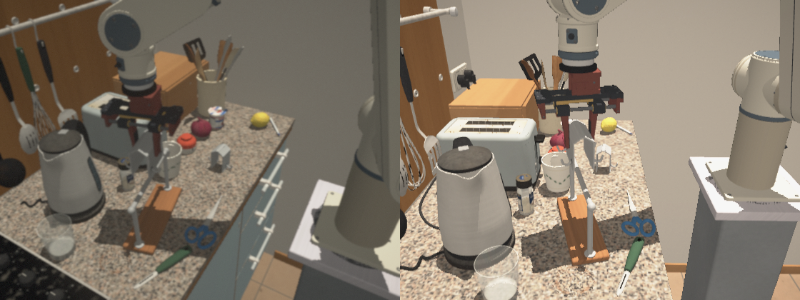

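View pics/w2.png

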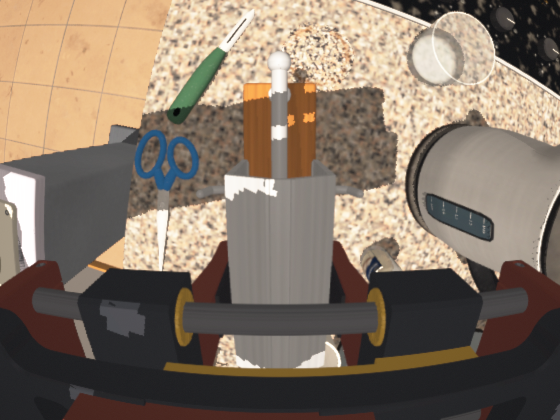

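Both hanger and bar are aligned: the wrist view shows the bar (280,120) centred under the hanger (280,260). Lowering it now.

Emit:
play_rows:
  increments: "0 0 0 -0.015 0;0 0 0 -0.02 0;0 0 0 -0.02 0;0 0 0 -0.02 0;0 0 0 -0.02 0;0 0 0 -0.01 0;0 0 0 -0.003 0;0 0 0 0 0;0 0 0 -0.002 0;0 0 0 -0.002 0;0 0 0 0 0;0 0 0 0 0"

```text
t: 7.15
ee_pos: [515.4, 235.4, 120.0]
orientation: [1.93, 2.479, 0.001]
ft_force: [-0.5, 0.3, -0.9]
width: 46.1
```

Emit:
play_rows:
  increments: "0 0 0 -0.001 0;0 0 0 -0.001 0;0 0 0 -0.001 0;0 0 0 0 0;0 0 0 0 0"

```text
t: 7.65
ee_pos: [515.3, 235.3, 116.8]
orientation: [-1.93, -2.479, -0.0]
ft_force: [0.2, -0.7, 2.1]
width: 46.1
```

Emit:
play_rows:
  increments: "0 0 0 -0.001 0;0 0 0 0 0;0.7 0 0 0 0;0.85 0 0 0 0;1 0 0 0 0;1 0 0 0 0;1 0 0 0 0;1 0 0 0 0"

```text
t: 8.45
ee_pos: [515.3, 235.3, 115.6]
orientation: [-1.93, -2.479, 0.0]
ft_force: [0.3, 0.6, -0.4]
width: 87.5
```

Emit:
play_rows:
  increments: "1 0 0 0.01 0;1 0 0 0.015 0;1 0 0 0.02 0;1 0 0 0.03 0;1 0 0 0.03 0;1 0 0 0.03 0;1 0 0 0.02 0;1 0 0 0 0;1 0 0 0 0;1 0 0 0 0;1 0 0 0 0;1 0 0 0 0"

```text
t: 9.65
ee_pos: [514.8, 235.1, 269.6]
orientation: [-1.929, -2.478, 0.003]
ft_force: [0.3, 0.1, -0.7]
width: 87.9
```

```bash
python3 - <<'E'
from fit import *
o=ctrl.get_obs(); print(o["t"],o["ee_pos"],o["width"],o["ft_force"])
ims=[]
yaw=np.radians(14.2); ex=np.array([np.cos(yaw),np.sin(yaw)]); ey=np.array([-ex[1],ex[0]])
for n in("scene","side","wrist"):
    im,P=cloud(n); ims.append(im)
    X=P.reshape(-1,3); X=X[np.isfinite(X[:,0])]
    L=np.c_[(X[:,:2]-[515,235.6])@ex,(X[:,:2]-[515,235.6])@ey,X[:,2]]
    for k,(z0,z1,w,l) in dict(top=(153,172,30,62),legs=(82,140,32,62)).items():
        m=(L[:,2]>z0)&(L[:,2]<z1)&(abs(L[:,0])<w)&(abs(L[:,1])<l)
        if m.sum()>5:
            p=L[m]; print(n,k,m.sum(),np.percentile(p,[2,50,98],0).round(1).tolist(),rect(p))
    q=X[(X[:,0]>425)&(X[:,0]<485)&(X[:,1]>-100)&(X[:,1]<-25)&(X[:,2]>70)&(X[:,2]<90)]
    if len(q)>5: print("short",rect(q))
save("pics/d.png",cv2.resize(np.hstack([i[120:380,100:380] for i in ims[:2]]),(800,371)))
E
```

```text
9.65 [514.83658125 235.13231043 269.64617596] 87.88710150874034 [ 0.25609124  0.13713398 -0.74498663]
scene top 597 [[-13.5, -54.4, 153.2], [-2.0, 6.6, 157.3], [13.9, 58.3, 160.9]] [array([-0.3,  0.3]), array([ 31.5, 123.3]), np.float64(0.5)]
scene legs 742 [[-28.0, -45.0, 83.2], [-22.1, 15.7, 106.5], [21.7, 51.9, 138.6]] [array([-4.4,  1.8]), array([102.7,  55.2]), np.float64(88.6)]
short [array([454.9, -60.7]), array([50.2, 42.1]), np.float64(86.3)]
side top 553 [[-12.8, -49.8, 153.1], [1.4, 8.5, 157.1], [12.7, 56.6, 160.1]] [array([ 0. , -0.2]), array([123.5,  28.5]), np.float64(89.2)]
side legs 476 [[-24.0, -43.1, 82.9], [21.8, 28.2, 111.8], [29.5, 51.8, 138.8]] [array([0.1, 1.9]), array([ 63.3, 103.4]), np.float64(0.4)]
short [array([454.2, -60.6]), array([54.9, 35.8]), np.float64(83.6)]
wrist top 3582 [[-14.2, -55.3, 153.2], [-1.4, 4.8, 157.2], [11.6, 57.6, 160.1]] [array([-1.3,  0.1]), array([123.8,  30.4]), np.float64(89.3)]
wrist legs 128 [[-32.0, -33.9, 83.4], [18.2, 33.7, 94.6], [31.6, 50.6, 135.8]] [array([-0.2,  8.3]), array([85.1, 63.9]), np.float64(89.4)]
short [array([454.7, -54.3]), array([35.6, 37.6]), np.float64(86.3)]
```

View pics/d.png

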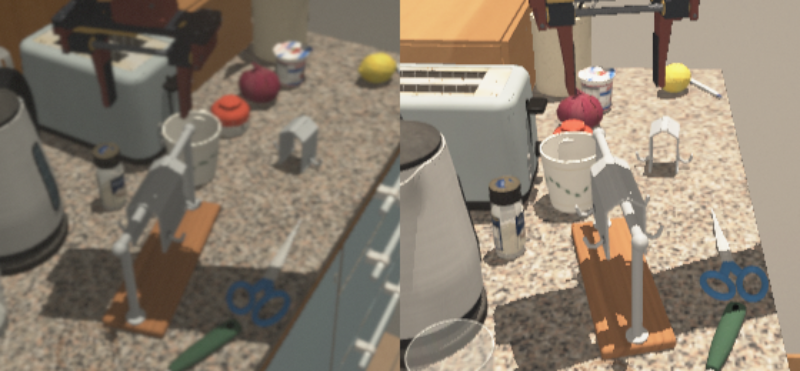

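The hanger is astride the bar, with its top at about 159.5 mm, as expected. I let it settle a second, then hand in.

Emit:
play_rows:
  increments: "1 0 0 0 0;1 0 0 0 0;1 0 0 0 0;1 0 0 0 0;1 0 0 0 0;1 0 0 0 0;1 0 0 0 0;1 0 0 0 0;1 0 0 0 0;1 0 0 0 0"

```text
t: 10.8
ee_pos: [515.3, 235.3, 270.7]
orientation: [1.93, 2.479, 0.0]
ft_force: [-0.5, -0.1, 0.3]
width: 87.9
```

```bash
python3 -c "
from workcell import ctrl
print(ctrl.get_obs()['t'],ctrl.close_job())"
```

```text
the job is handed in; nothing more can be done
10.8 None
```

The long hanger hangs astride the bar at about its middle, and I handed the job in at 10.8 s; no verdict was reported. I gripped it across the legs, lifted it over the rail, turned it about 29° to match the bar, lowered it to light contact (about 2 N), let go and moved clear.

My last camera check, about a second before handing in, showed:
- **Height:** the hanger's top was at about 160 mm, so it sits fully down on the bar (axis at 150 mm).
- **Position:** it was within about 2 mm of the bar sideways, going by its top. Along the bar it was roughly 3 mm from the middle.
- **Angle:** its length was within a degree or two of the bar's direction. It looked straight in the pictures; I did not measure its tilt or whether it was still swinging.
- **Short hanger:** the two fixed cameras put it within about 2 mm of where it started. The wrist camera gave a centre about 6 mm off along y, from a partial fit that I give less weight; that is still well inside the 30 mm limit.
- **Gripper:** it was open and about 100 mm above the hanger, touching nothing.

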